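Run the glass-cane length gauge out to its end stop

ROBOT

A 6-joint arm with a two-finger parallel gripper is mounted at the origin on the work surface. World frame = base frame: x ahead of the robot, y to its left, z up, the work surface at z = 0. Lengths are in m, angles in rad, forces in N, time in s.
With the tool pointing down it reaches from about 0.3 to 0.875 m from the base axis. Payload 6.4 kg.
Tool frame: the origin (TCP) lies on the centre line of the jaws, within the pads' length; the fingertips stand 22 mm ahead of it and the grasp point (between the pads) lies 3 mm ahead of it; z points along the fingers, y is the direction in which the jaws open and shut (so a half turn about z gives the same grasp; the last joint's range is limited). The gripper opens to 85 mm and grips with 20 to 120 N. Pads are 22 mm wide; open, the fingers measure 114 mm over their backs; the gripper's body (76 mm by 85 mm) begins 54 mm behind the grasp point. The pads swing forward as they close: fully open they stand 13 mm farther back than shut.
Start: joints at [-1.396, 0.181, 1.607, -0, 1.354, -0.206], TCP at [0.214, -0.534, 0.253] pointing down, gripper open.
Joint ranges: [-2.99, 2.99], [-0.89, 2.07], [0.3, 2.58], [-1.14, 4.28], [0, 2.63], [-3.12, 3.12]. Speed limits (rad/s): [2.57, 2.57, 3.01, 3.14, 3.14, 3.14].

INTERFACE

Orientations are given as a unit quaternion [w, x, y, z].
In Python, from bench import telemetry, camera, camera_info, job gives the robot as it stands.
- The arm moves only by the tool move_arm, never from a script. Its argument "motion" is a list of rows, each a list of 7 numbers: the shift along the tool's x, y, z scaled (see below), then the turn, a rotation vector about the tool's x, y, z scaled (see below), then the opening, from 0 (shut) to 1 (fully open). A call has 1 to 8 rows; each row shifts and turns the commanded pose from where the row before left it, along the tool's axes as they then stand; what a row does not reach is not made up. The controller multiplies each number of a shift by 0.025 m and each number of a turn by 6 degrees. A row lasts 1/10 s, in which the tool goes at most 50 mm and 8.59 degrees, less where a joint would pass 70% of its speed; a pose out of reach is approached as far as the arm can. A call with a number of a shift or a turn outside -1 to 1 is refused whole. A call with a gripper value outside its range is refused whole. The fingers move at their own pace and stop on an object; the grip force is fixed at half the most. Time passes only in rows, so rows that do not move let the fingers close. It gives the time, the measured TCP pose, the force and the opening at its end, in the units of the state.
- telemetry.get_obs(): the state, without advancing time (a new reading comes with each control period).
- camera(name): name is "side" or "top" or "wrist"; returns (picture, depth): 400x640x3 uint8, red, green, blue; 400x640 float32, m along the optical axis (not along the pixel's ray), 0 where there is no reading.
- camera_info(name): a dict with "K" (3x3 intrinsics, pixels), "D" ([k1, k2, p1, p2, k3] as OpenCV has them; the pictures are not rectified), "origin" and "orientation" of the camera in the world. Camera axes: x right, y up, looking along -z (the intrinsics and any distortion apply to the point x, -y, -z); pixel columns grow to the right and rows downward; lengths in m; the calibration is good to about 2 mm. A picture is of the moment at which its call begins: read the wrist's pose just before it. camera_info takes no time and is no camera call; for the wrist camera it gives the pose at the moment of the call.
- job.hand_in(): hands the job in, once; it reports no verdict.
The state is a dict: "time_s": time; "q": joint angles; "dq": joint speeds; "joint_efforts": joint torques, N m; "eef_pos": TCP position; "eef_rot": TCP orientation; "wrist_force": force on the tool from outside, world axes, zero at the start; "torque": the same for the moment, N m; "opening": opening from 0.0 (shut) to 1.0 (fully open).
Only numpy, scipy, OpenCV 4.12 (cv2) and the standard library are available. Lean on these libraries where they do the work, as an engineer would, in place of code of your own. Each camera call takes 0.05 s, during which the arm holds its last target.

TASK

Set the cane-length gauge on the bench to its longest cut: press the locking button on top of its carriage all the way down and, holding it down, slide the carriage along the rail until it is fully home against the big end stop block, then let the button come back up and draw clear. Only press and push; do not pick up or shift the paperweight, the tumbler or the brush.

Things in the scene. Friction and masses are not known exactly. Their poses are not given: they have to be found in the camera images.
- gauge: The gauge, screwed to the bench: aluminium base 95 x 400 x 10 mm (x, y, z), a dark trough along its -x side (to 88 mm from the centre line, 26 mm high), a steel rail along y in the middle. Origin: centre of its underside. +y is the slide direction, to the end stop block (robot's left, turned up to 0.4 rad either way); a 52 mm high grey scoring head stands at the other end.
- carriage (a joint): Slide of the aluminium carriage (70 x 70 mm, flat top 45 mm above the bench, fence arm over the trough) along gauge +y, in m: 0 at the scoring-head end, 0.160 fully home at the end stop. Starts between 0 and 0.07. Locked, it has about 2 mm of play and moves no further when pushed; unlocked it drags about 2 to 3 N.
- button (a joint): Travel of the locking button, in m: 0 up (locked), 0.007 fully down (carriage free). It springs back by itself: about 4 N to start, 8 N at the bottom. Its pin leaves the lock's notches (8 mm apart, hidden under the rail) about half way down, so press fully and keep it down. Let up between two notches, it stays about 3 mm low until the carriage moves on; at home it comes fully up.
- button_top (a point): Centre of the top of the locking button: a black rectangular push pad in the middle of the carriage, 36 mm across the rail and 32 mm along it, top 56 mm above the bench when up, 49 mm (4 mm proud of the carriage) when fully down. It travels with the carriage.
- plate_face (a point): Centre of the face, towards the button, of the thumb plate: an upright aluminium plate across the carriage on the end-stop side of the button, 62 mm wide, 6 mm thick, 45 to 75 mm above the bench; its face is 31 mm along gauge +y from the button's centre. A fingertip on the button can push against it to drive the carriage.
- carriage_nose (a point): Middle of the carriage's leading end face, 43 mm above the bench; it meets stop_face when the carriage is home.
- stop_face (a point): Middle of the rubber buffer on the end stop block, 43 mm above the bench. The block is dark steel, 85 x 40 mm, top 60 mm above the bench, fixed on the rail's +y end.
- paperweight: Bystander: loose domed green glass paperweight, 72 mm across, 48 mm high, standing about 120 mm beyond the rail. Origin: centre of its underside.
- tumbler: Bystander: loose clear glass tumbler, 68 mm across, 85 mm high, standing about 120 mm beyond the rail; it and the paperweight may swap places. Origin: centre of its underside.
- brush: Bystander: loose paint brush 200 mm long, 42 mm wide, 20 mm high, lying on the bench on the robot's side of the gauge, about parallel to it, bristles towards the end-stop end. Origin: underside, at mid-length; its x runs along it.

How it is judged:
By the outcome, as a careful person would: the job done as asked, in the order asked, and still so for the second after the job is handed in, with the robot touching nothing.
It also fails if it takes over 35 s, if anything falls off the work surface, if the arm or the gripper's body presses on something with over 40 N, if the wrist force passes 120 N, or if a joint passes its speed limit or range.

## Working session

There is one attempt and no reset: what is moved stays moved. The work goes in short steps, Python scripts to look and compute and a tool call to move; the robot and the scene stay as the last step left them, time stands still between calls to the robot, and variables do not carry over. Pictures are saved under pics/ and viewed, and the job is handed in when it is done.

Besides the shell and the picture viewer there is one more tool, called by a JSON object that holds its "name" and its "arguments". move_arm: Moves the arm, as the interface text tells. Its arguments: {"type":"object","properties":{"motion":{"type":"array","items":{"type":"array","items":{"type":"number","minimum":-1,"maximum":1}}}},"required":["motion"]}

```bash
ls; mkdir -p pics; python3 - <<'E'
from bench import telemetry,camera,camera_info
import cv2,numpy as np
o=telemetry.get_obs();print({k:np.round(v,3) for k,v in o.items()})
for n in("top","side"):
    i=camera_info(n);print(n,i)
    p,d=camera(n);cv2.imwrite(f"pics/{n}0.png",p[:,:,::-1]);np.save(f"pics/{n}0.npy",d)
E
```

```text
pics
{'time_s': np.float64(0.0), 'q': array([-1.396,  0.182,  1.608, -0.   ,  1.354, -0.206]), 'dq': array([-0.   , -0.   ,  0.   , -0.001,  0.001,  0.001]), 'joint_efforts': array([ 0.0000e+00, -4.4489e+01, -3.5133e+01, -0.0000e+00,  9.0000e-03,
       -0.0000e+00]), 'eef_pos': array([ 0.214, -0.533,  0.252]), 'eef_rot': array([-0.001,  0.982,  0.189, -0.   ]), 'wrist_force': array([-0.741, -0.121,  0.406]), 'torque': array([0.01 , 0.005, 0.022]), 'opening': np.float64(1.001)}
top {'K': array([[445.79833632,   0.        , 316.87476691],
       [  0.        , 445.79833632, 203.66935093],
       [  0.        ,   0.        ,   1.        ]]), 'D': array([-0.02425753,  0.        ,  0.        ,  0.        ,  0.        ]), 'origin': array([0.4741387 , 0.01980656, 0.87435174]), 'orientation': array([ 0.71546137,  0.03742848, -0.0673795 , -0.6943876 ])}
side {'K': array([[518.46727474,   0.        , 329.74115775],
       [  0.        , 518.46727474, 200.25746361],
       [  0.        ,   0.        ,   1.        ]]), 'D': array([-0.08813165,  0.        ,  0.        ,  0.        ,  0.        ]), 'origin': array([ 0.44477472, -0.65792513,  0.44408747]), 'orientation': array([ 0.85786124,  0.50285493, -0.04726365, -0.09474789])}
```

View pics/top0.png

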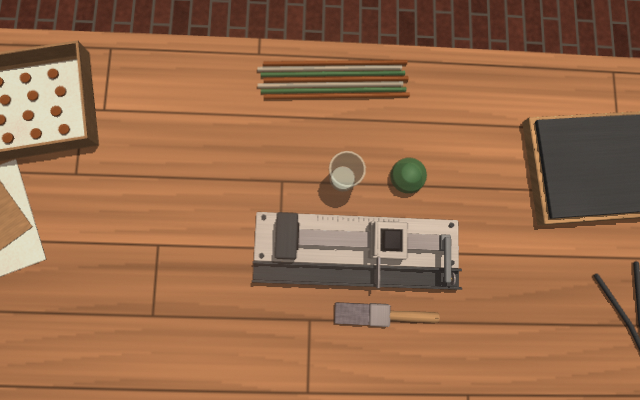

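View pics/side0.png

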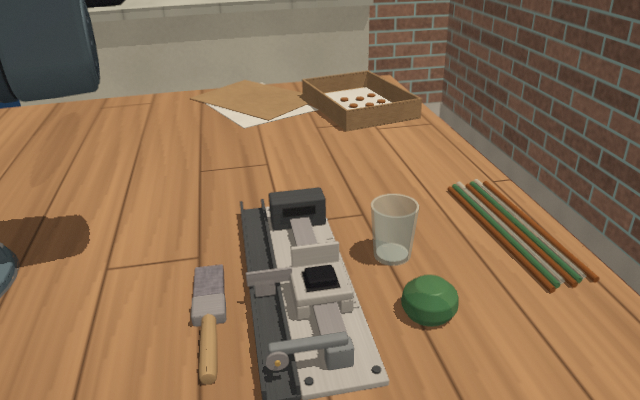

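Top view: the end stop is at about (287,236), the button at (391,240), the glass at (345,170), the paperweight at (409,175) and the brush at (385,315). Next I'll enlarge both views.

```bash
python3 - <<'E'
import cv2
p=cv2.imread("pics/top0.png");c=p[205:300,245:470];cv2.imwrite("pics/top0c.png",cv2.resize(c,None,fx=3.5,fy=3.5,interpolation=cv2.INTER_CUBIC))
p=cv2.imread("pics/side0.png");c=p[180:400,220:400];cv2.imwrite("pics/side0c.png",cv2.resize(c,None,fx=2.7,fy=2.7,interpolation=cv2.INTER_CUBIC))
E
cat > h.py <<'E'
import numpy as np,cv2
from scipy.spatial.transform import Rotation as R
from bench import telemetry,camera,camera_info
def rot(q): return R.from_quat(np.r_[q[1:],q[0]]).as_matrix()
def px2w(info,uv,z):
    "pixel -> world at height z"
    n=cv2.undistortPoints(np.array([[uv]],float),info["K"],info["D"])[0,0]
    d=rot(info["orientation"])@np.array([n[0],-n[1],-1]); o=np.array(info["origin"])
    return o+d*(z-o[2])/d[2]
def w2px(info,P):
    c=rot(info["orientation"]).T@(np.array(P)-info["origin"])
    return cv2.projectPoints(np.array([[c[0],-c[1],-c[2]]]),np.zeros(3),np.zeros(3),info["K"],info["D"])[0][0,0]
E
```

```text
(no output)
```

View pics/top0c.png

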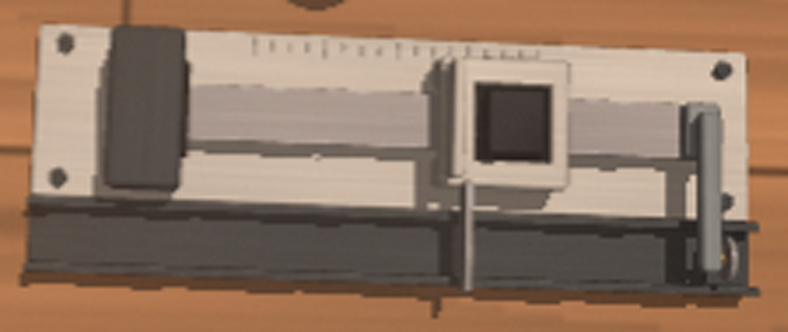

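View pics/side0c.png

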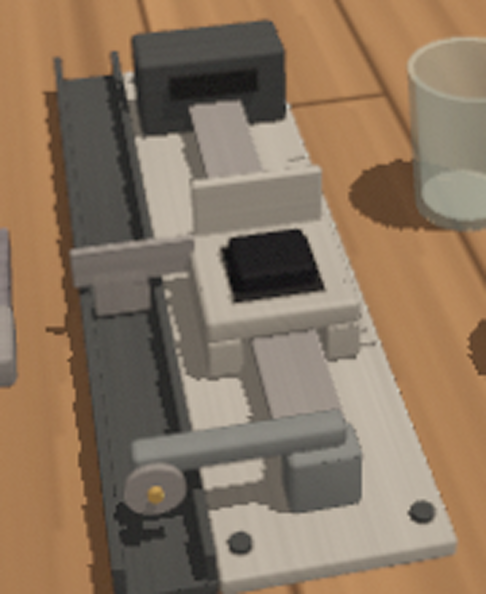

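```bash
python3 - <<'E'
from h import *
i=camera_info("top"); s=camera_info("side")
f=lambda u,v,z:px2w(i,(245+(u+.5)/3.5-.5,205+(v+.5)/3.5-.5),z)
TL,TR=f(40,25,.01),f(747,53,.01);print(TL,TR,np.linalg.norm(TL-TR))
d=TL-TR;print("yaw",np.arctan2(-d[0],d[1]))
BL=f(33,197,.01);print(BL)
st=[f(*a,.06) for a in((112,27),(186,29),(180,188),(106,186))];print(np.round(st,4))
dd=np.array(st);print("yaw stop",np.arctan2(*( (dd[0]-dd[3])[[1,0]])), (dd.mean(0)))
bt=np.array([f(*a,.056) for a in((487,84),(553,85),(551,161),(486,158))]);print(np.round(bt,4),bt.mean(0))
g=lambda u,v,z:px2w(s,(220+(u+.5)/2.7-.5,180+(v+.5)/2.7-.5),z)
b2=np.array([g(*a,.056) for a in((228,240),(304,230),(323,262),(230,278))]);print(np.round(b2,4),b2.mean(0))
# plate top edge, button-side
print([g(*a,.075) for a in((193,180),(320,168))])
# depth check
D=np.load("pics/top0.npy");print(D[238:243,389:394])
c=camera_info("top");
E
```

```text
[0.58405078 0.10274702 0.01      ] [ 0.58093514 -0.29642049  0.01      ] 0.3991796684179254
yaw -0.0078051868561998155
[0.48911891 0.10218414 0.01      ]
[[0.5779 0.0603 0.06  ]
 [0.5781 0.0215 0.06  ]
 [0.495  0.0219 0.06  ]
 [0.495  0.0601 0.06  ]]
yaw stop 0.0022263428264243743 [0.53646714 0.04095428 0.06      ]
[[ 0.5543 -0.1388  0.056 ]
 [ 0.5549 -0.1742  0.056 ]
 [ 0.5146 -0.1731  0.056 ]
 [ 0.5152 -0.1385  0.056 ]] [ 0.53474561 -0.15614796  0.056     ]
[[ 0.5172 -0.1432  0.056 ]
 [ 0.5529 -0.1436  0.056 ]
 [ 0.5561 -0.1691  0.056 ]
 [ 0.5134 -0.1709  0.056 ]] [ 0.53490528 -0.15671714  0.056     ]
[array([ 0.50559336, -0.11892831,  0.075     ]), array([ 0.56543006, -0.12279434,  0.075     ])]
[[0.82274747 0.82413703 0.82527196 0.8237642  0.8238033 ]
 [0.82404184 0.8287724  0.82325214 0.8271571  0.8256623 ]
 [0.8255488  0.82449913 0.8253349  0.82313776 0.82572675]
 [0.8253574  0.8222721  0.82346964 0.82594925 0.8222642 ]
 [0.82225513 0.8250907  0.82414854 0.82187665 0.8239698 ]]
```

{"name": "move_arm", "arguments": {"motion": [[0, 0, 0, 0, 0, 0.93, 0], [0, 0, 0, 0, 0, 0.93, 0], [0, 0, 0, 0, 0, 0.93, 0], [0, 0, 0, 0, 0, 0.93, 0], [0.8, -1, 0, 0, 0, 0, 0], [0.8, -1, 0, 0, 0, 0, 0], [0.8, -1, 0, 0, 0, 0, 0], [0.8, -1, 0, 0, 0, 0, 0]]}}

```text
time_s: 0.9
eef_pos: [0.295, -0.4333, 0.2528]
eef_rot: [-0.0, 1.0, -0.005, -0.0]
wrist_force: [0.1, -0.2, 0.8]
opening: -0.001
```

{"name": "move_arm", "arguments": {"motion": [[0.8, -1, 0, 0, 0, 0, 0], [0.8, -1, 0, 0, 0, 0, 0], [0.8, -1, 0, 0, 0, 0, 0], [0.8, -1, 0, 0, 0, 0, 0], [0.8, -1, 0, 0, 0, 0, 0], [0.8, -1, 0, 0, 0, 0, 0], [0.8, -1, 0, 0, 0, 0, 0], [0, 0, 0, 0, 0, 0, 0]]}}

```text
time_s: 1.7
eef_pos: [0.4376, -0.2578, 0.2529]
eef_rot: [-0.001, 1.0, -0.002, 0.0]
wrist_force: [-0.6, -0.8, -0.3]
opening: 0.0
```

{"name": "move_arm", "arguments": {"motion": [[0.78, -0.92, 0.4, 0, 0, 0, 0], [0.78, -0.92, 0.8, 0, 0, 0, 0], [0.78, -0.92, 1, 0, 0, 0, 0], [0.78, -0.92, 1, 0, 0, 0, 0], [0.78, -0.92, 1, 0, 0, 0, 0], [0, 0, 1, 0, 0, 0, 0], [0, 0, 0, 0, 0, 0, 0], [0, 0, 0, 0, 0, 0, 0]]}}

```text
time_s: 2.5
eef_pos: [0.534, -0.1471, 0.1231]
eef_rot: [-0.0, 1.0, -0.005, -0.001]
wrist_force: [0.4, 0.1, 0.3]
opening: 0.003
```

```bash
python3 - <<'E'
from h import *
o=telemetry.get_obs();print(o["eef_pos"],o["eef_rot"],o["wrist_force"])
for n in("side","wrist"):
    p,d=camera(n);cv2.imwrite(f"pics/{n}1.png",p[:,:,::-1])
p=cv2.imread("pics/side1.png");c=p[130:350,200:440];cv2.imwrite("pics/side1c.png",cv2.resize(c,None,fx=2.7,fy=2.7,interpolation=cv2.INTER_CUBIC))
E
```

```text
[ 0.53402859 -0.14711569  0.12311281] [-2.22406956e-04  9.99989133e-01 -4.59398205e-03 -7.61953098e-04] [0.43329372 0.13031274 0.33573768]
```

View pics/side1c.png

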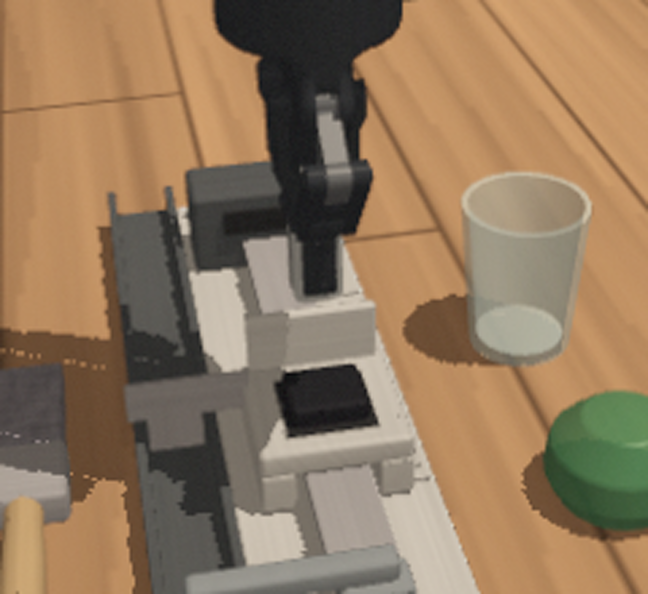

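View pics/wrist1.png

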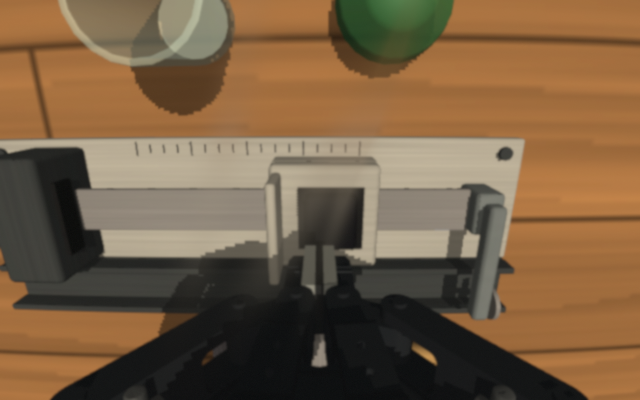

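```bash
python3 - <<'E'
from h import *
o=telemetry.get_obs();i=camera_info("wrist");Rt=rot(o["eef_rot"]);t=o["eef_pos"]
for w in(0,.007,.0145):
  for x in(-.011,.011): print(w,x,[w2px(i,t+Rt@np.array([x,s*w,.022])).round(1) for s in(-1,1)])
b=np.array([px2w(i,a,.056) for a in((298,188),(363,188),(363,249),(299,247))]);print(b,b.mean(0))
print(px2w(i,(280,175),.075))
p=cv2.imread("pics/wrist1.png")[140:340,220:420];cv2.imwrite("pics/wrist1c.png",cv2.resize(p,None,fx=3,fy=3,interpolation=cv2.INTER_CUBIC))
E
```

```text
0 -0.011 [array([319.5, 282.7]), array([319.5, 282.7])]
0 0.011 [array([319.4, 241.9]), array([319.4, 241.9])]
0.007 -0.011 [array([305.2, 282.7]), array([333.7, 282.7])]
0.007 0.011 [array([304.5, 241.9]), array([334.3, 241.9])]
0.0145 -0.011 [array([289.9, 282.7]), array([349. , 282.7])]
0.0145 0.011 [array([288.6, 241.9]), array([350.3, 241.8])]
[[ 0.55945077 -0.1356093   0.056     ]
 [ 0.55901051 -0.17412383  0.056     ]
 [ 0.51913261 -0.17530138  0.056     ]
 [ 0.52101879 -0.13506974  0.056     ]] [ 0.53965317 -0.15502606  0.056     ]
[ 0.5719945  -0.12761302  0.075     ]
```

View pics/wrist1c.png

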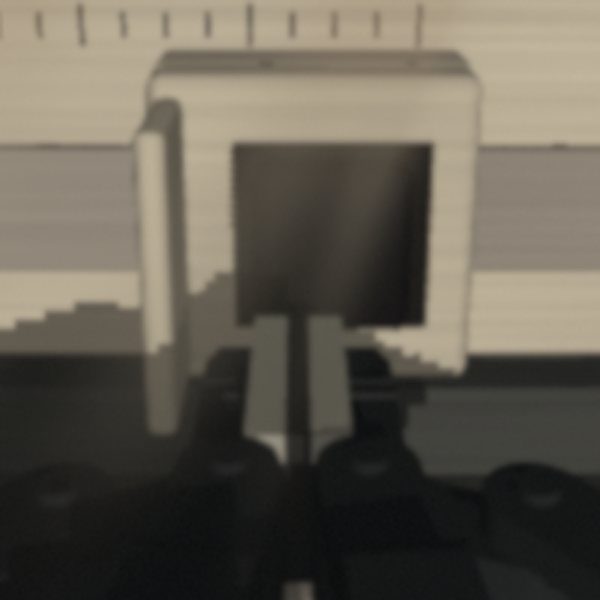

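```bash
python3 - <<'E'
from h import *
i=camera_info("side")
for z in(.10,.11,.12,.13,.14,.15):
  print(z,[(w2px(i,(x,-.154,z))-[200,130])*2.7 for x in(.523,.545)])
p=cv2.imread("pics/side1.png")[150:260,280:350];cv2.imwrite("pics/side1d.png",cv2.resize(p,None,fx=5,fy=5,interpolation=cv2.INTER_CUBIC))
E
```

```text
0.1 [array([294.32133728, 305.96631568]), array([343.47273004, 299.51482147])]
0.11 [array([293.53310389, 286.85532161]), array([343.09200041, 280.46755567])]
0.12 [array([292.73372168, 267.42406163]), array([342.70524405, 261.10361459])]
0.13 [array([291.92304077, 247.66646407]), array([342.31235686, 241.4170551 ])]
0.14 [array([291.10091322, 227.57638512]), array([341.9132341 , 221.40186539])]
0.15 [array([290.26719358, 207.14761409]), array([341.50777052, 201.05197025])]
```

View pics/side1d.png

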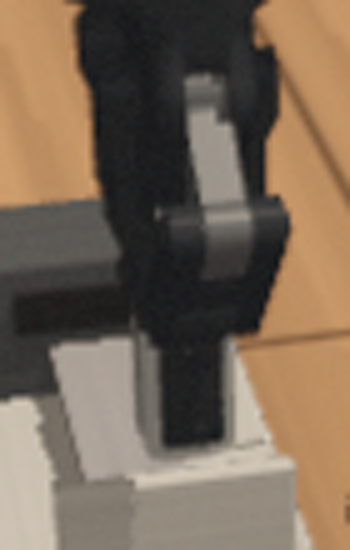

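{"name": "move_arm", "arguments": {"motion": [[0, 0, 0, 0, 0, 0, 0.235], [0, 0, 0, 0, 0, 0, 0.235], [0, 0, 0, 0, 0, 0, 0.235], [0, 0, 0.6, 0, 0, 0, 0.235], [0, 0, 0, 0, 0, 0, 0.235]]}}

```text
time_s: 3.1
eef_pos: [0.5332, -0.1459, 0.106]
eef_rot: [-0.001, 1.0, -0.004, -0.002]
wrist_force: [-0.8, 0.8, -0.8]
opening: 0.238
```

```bash
python3 - <<'E'
from h import *
o=telemetry.get_obs();print(o["eef_pos"],o["wrist_force"],o["opening"])
a,_=camera("wrist");b,_=camera("side");c,_=camera("top")
f=lambda p:cv2.resize(p[:,:,::-1],None,fx=2.5,fy=2.5,interpolation=cv2.INTER_CUBIC)
cv2.imwrite("pics/w2.png",np.hstack([f(a[140:340,240:400]),f(b[150:350,260:420])]))
i=camera_info("wrist");Rt=rot(o["eef_rot"])
for y in(-.0175,-.01,0,.01,.0175):print(y,(w2px(i,o["eef_pos"]+Rt@np.array([.011,y,.022]))-[240,140])*2.5)
E
```

```text
[ 0.5331775  -0.14594605  0.10602478] [-0.76825334  0.7870719  -0.75380114] 0.23836375276503233
-0.0175 [104.14273952 256.52555375]
-0.01 [143.5222378  256.50829864]
0 [196.07312896 256.44736655]
0.01 [248.61900794 256.34319571]
0.0175 [287.98819267 256.23676064]
```

View pics/w2.png

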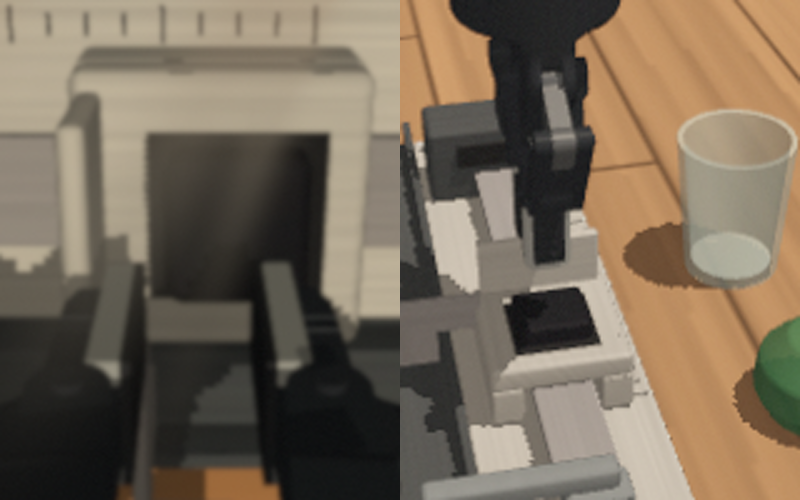

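{"name": "move_arm", "arguments": {"motion": [[0.04, 0.08, 0.5, 0, 0, 0, 0.235], [0, 0, 0.5, 0, 0, 0, 0.235], [0, 0, 0.1, 0, 0, 0, 0.235], [0, 0, 0, 0, 0, 0, 0.235]]}}

```text
time_s: 3.65
eef_pos: [0.5348, -0.1482, 0.0795]
eef_rot: [-0.001, 1.0, -0.004, -0.001]
wrist_force: [0.5, -0.1, 0.5]
opening: 0.234
```

{"name": "move_arm", "arguments": {"motion": [[0, 0, 0.1, 0, 0, 0, 0.235], [0, 0, 0.1, 0, 0, 0, 0.235], [0, 0, 0, 0, 0, 0, 0.235]]}}

```text
time_s: 3.95
eef_pos: [0.5359, -0.1488, 0.0763]
eef_rot: [0.0, 1.0, -0.004, 0.0]
wrist_force: [-1.3, 0.6, 4.3]
opening: 0.23
```

{"name": "move_arm", "arguments": {"motion": [[0, 0, 0.1, 0, 0, 0, 0.235], [0, 0, 0.1, 0, 0, 0, 0.235], [0, 0, 0, 0, 0, 0, 0.235]]}}

```text
time_s: 4.25
eef_pos: [0.536, -0.1488, 0.0715]
eef_rot: [0.0, 1.0, -0.004, 0.0]
wrist_force: [-2.5, 0.1, 7.2]
opening: 0.236
```

{"name": "move_arm", "arguments": {"motion": [[0, 0, 0.1, 0, 0, 0, 0.235], [0, 0, 0, 0, 0, 0, 0.235]]}}

```text
time_s: 4.45
eef_pos: [0.5361, -0.1494, 0.0708]
eef_rot: [0.001, 1.0, -0.004, 0.0]
wrist_force: [-9.3, 0.2, 20.7]
opening: 0.232
```

{"name": "move_arm", "arguments": {"motion": [[-0.04, -0.1, 0, 0, 0, 0, 0.235], [0, -0.2, 0, 0, 0, 0, 0.235], [0, -0.3, 0, 0, 0, 0, 0.235], [0, 0, 0, 0, 0, 0, 0.235]]}}

```text
time_s: 4.85
eef_pos: [0.5361, -0.1342, 0.0709]
eef_rot: [0.001, 1.0, -0.004, 0.001]
wrist_force: [-4.2, 1.4, 17.0]
opening: 0.232
```

```bash
python3 - <<'E'
from h import *
o=telemetry.get_obs();print(o["eef_pos"],o["wrist_force"],o["opening"])
a,_=camera("wrist");b,_=camera("side")
f=lambda p:cv2.resize(p[:,:,::-1],None,fx=2.5,fy=2.5,interpolation=cv2.INTER_CUBIC)
cv2.imwrite("pics/w3.png",np.hstack([f(a[140:340,240:400]),f(b[150:350,260:420])]))
E
```

```text
[ 0.53610445 -0.13423035  0.07088899] [-4.19405345  1.36227936 16.97251148] 0.23182433601925817
```

View pics/w3.png

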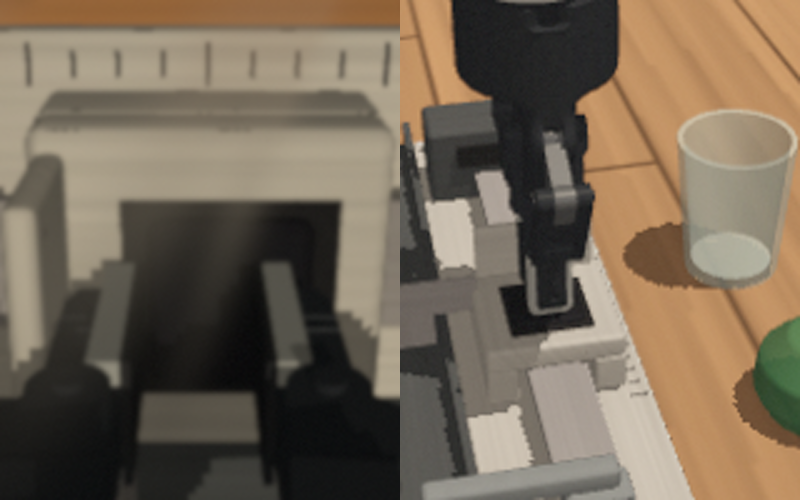

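{"name": "move_arm", "arguments": {"motion": [[0, -0.2, 0, 0, 0, 0, 0.235], [0, -0.4, 0, 0, 0, 0, 0.235], [0, -0.4, 0, 0, 0, 0, 0.235], [0, -0.4, 0, 0, 0, 0, 0.235], [0, -0.4, 0, 0, 0, 0, 0.235], [0, -0.4, 0, 0, 0, 0, 0.235], [0, -0.2, 0, 0, 0, 0, 0.235], [0, 0, 0, 0, 0, 0, 0.235]]}}

```text
time_s: 5.75
eef_pos: [0.5367, -0.0737, 0.0709]
eef_rot: [0.001, 1.0, -0.004, 0.002]
wrist_force: [-3.9, 1.9, 17.6]
opening: 0.233
```

```bash
python3 - <<'E'
from h import *
o=telemetry.get_obs();print(o["eef_pos"],o["wrist_force"],o["opening"])
a,_=camera("wrist");b,_=camera("side")
f=lambda p:cv2.resize(p[:,:,::-1],None,fx=2.5,fy=2.5,interpolation=cv2.INTER_CUBIC)
cv2.imwrite("pics/w4.png",np.hstack([f(a[140:340,240:400]),f(b[150:350,260:420])]))
E
```

```text
[ 0.53672058 -0.07372956  0.07087503] [-3.93495693  1.88809699 17.5923966 ] 0.23275744685765248
```

View pics/w4.png

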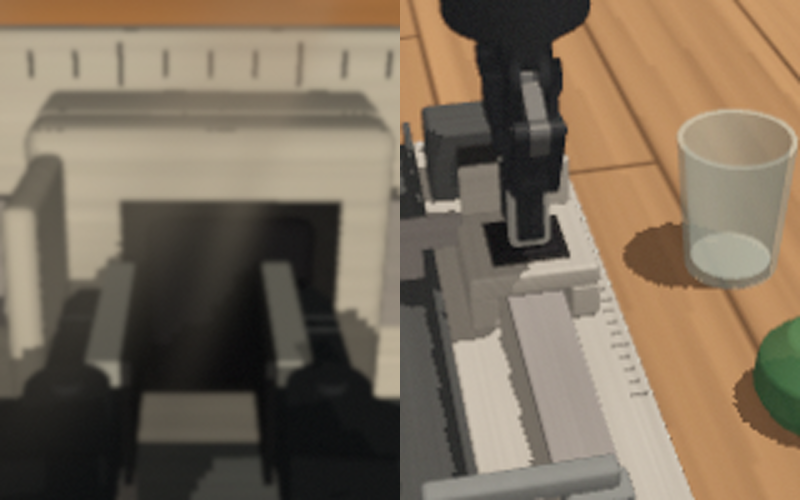

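{"name": "move_arm", "arguments": {"motion": [[0, -0.2, 0, 0, 0, 0, 0.235], [0, -0.4, 0, 0, 0, 0, 0.235], [0, -0.4, 0, 0, 0, 0, 0.235], [0, -0.4, 0, 0, 0, 0, 0.235], [0, -0.3, 0, 0, 0, 0, 0.235], [0, -0.2, 0, 0, 0, 0, 0.235], [0, 0, 0, 0, 0, 0, 0.235]]}}

```text
time_s: 6.55
eef_pos: [0.5372, -0.0261, 0.0709]
eef_rot: [0.001, 1.0, -0.004, 0.002]
wrist_force: [-4.8, 2.6, 17.9]
opening: 0.237
```

{"name": "move_arm", "arguments": {"motion": [[0, -0.15, 0, 0, 0, 0, 0.235], [0, -0.15, 0, 0, 0, 0, 0.235], [0, -0.15, 0, 0, 0, 0, 0.235], [0, 0, 0, 0, 0, 0, 0.235]]}}

```text
time_s: 6.95
eef_pos: [0.5373, -0.0153, 0.0709]
eef_rot: [0.001, 1.0, -0.004, 0.002]
wrist_force: [-4.3, 0.9, 16.5]
opening: 0.236
```

{"name": "move_arm", "arguments": {"motion": [[0, -0.15, 0, 0, 0, 0, 0.235], [0, -0.15, 0, 0, 0, 0, 0.235], [0, 0, 0, 0, 0, 0, 0.235]]}}

```text
time_s: 7.25
eef_pos: [0.5376, -0.0127, 0.071]
eef_rot: [0.005, 1.0, -0.003, 0.002]
wrist_force: [-7.7, -23.0, 13.6]
opening: 0.233
```

```bash
python3 - <<'E'
from h import *
o=telemetry.get_obs();print(o["eef_pos"],o["wrist_force"],o["opening"])
a,_=camera("wrist");b,_=camera("side")
f=lambda p:cv2.resize(p[:,:,::-1],None,fx=2.5,fy=2.5,interpolation=cv2.INTER_CUBIC)
cv2.imwrite("pics/w5.png",np.hstack([f(a[140:340,240:400]),f(b[150:350,240:400])]))
E
```

```text
[ 0.5376446  -0.01268211  0.07101154] [ -7.6610851  -22.97325418  13.57151602] 0.23340587421863374
```

View pics/w5.png

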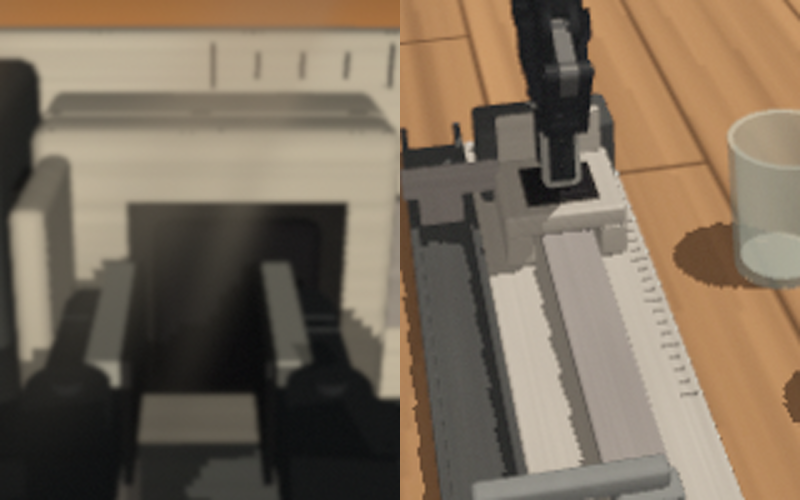

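{"name": "move_arm", "arguments": {"motion": [[0, 0.1, 0, 0, 0, 0, 0.235], [0, 0, -0.1, 0, 0, 0, 0.235], [0, 0, -0.15, 0, 0, 0, 0.235], [0, 0, -0.15, 0, 0, 0, 0.235], [0, 0, -0.1, 0, 0, 0, 0.235], [0, 0, 0, 0, 0, 0, 0.235]]}}

```text
time_s: 7.95
eef_pos: [0.5364, -0.0126, 0.0809]
eef_rot: [0.002, 1.0, -0.004, 0.001]
wrist_force: [1.3, -12.5, -2.4]
opening: 0.235
```

{"name": "move_arm", "arguments": {"motion": [[0, 0.2, 0, 0, 0, 0, 0.235], [0, 0.1, 0, 0, 0, 0, 0.235], [0, 0, -0.4, 0, 0, 0, 0.235], [0, 0, -1, 0, 0, 0, 0.235], [0, 0, -1, 0, 0, 0, 0.235], [-0.5, 0.5, -1, 0, 0, 0, 0.235], [-1, 1, -1, 0, 0, 0, 0.235], [-1, 1, -1, 0, 0, 0, 0.235]]}}

```text
time_s: 8.75
eef_pos: [0.4721, -0.0792, 0.2175]
eef_rot: [0.0, 1.0, -0.003, 0.0]
wrist_force: [-0.6, -0.7, -0.4]
opening: 0.233
```

{"name": "move_arm", "arguments": {"motion": [[-1, 1, 0, 0, 0, 0, 0.235], [-1, 1, 0, 0, 0, 0, 0.235], [-1, 1, 0, 0, 0, 0, 0.235], [-1, 1, 0, 0, 0, 0, 0.235], [-1, 1, 0, 0, 0, 0, 0.235], [-1, 1, 0, 0, 0, 0, 0.235], [0, 0, 0, 0, 0, 0, 0.235]]}}

```text
time_s: 9.45
eef_pos: [0.3196, -0.2302, 0.2167]
eef_rot: [0.001, 1.0, -0.006, 0.0]
wrist_force: [0.9, 1.4, -0.1]
opening: 0.235
```

```bash
python3 - <<'E'
from h import *
o=telemetry.get_obs();print(o["time_s"],o["eef_pos"],o["wrist_force"],o["opening"])
a,d=camera("top");b,_=camera("side");cv2.imwrite("pics/top6.png",a[:,:,::-1]);np.save("pics/top6.npy",d)
f=lambda p:cv2.resize(p[:,:,::-1],None,fx=3.3,fy=3.3,interpolation=cv2.INTER_CUBIC)
cv2.imwrite("pics/t6c.png",f(a[150:330,245:470]));cv2.imwrite("pics/s6c.png",f(b[160:320,220:440]));cv2.imwrite("pics/s6.png",b[:,:,::-1])
E
```

```text
9.45 [ 0.3195629  -0.23020714  0.21672349] [ 0.91728991  1.36752907 -0.13310476] 0.23457713626792198
```

View pics/t6c.png

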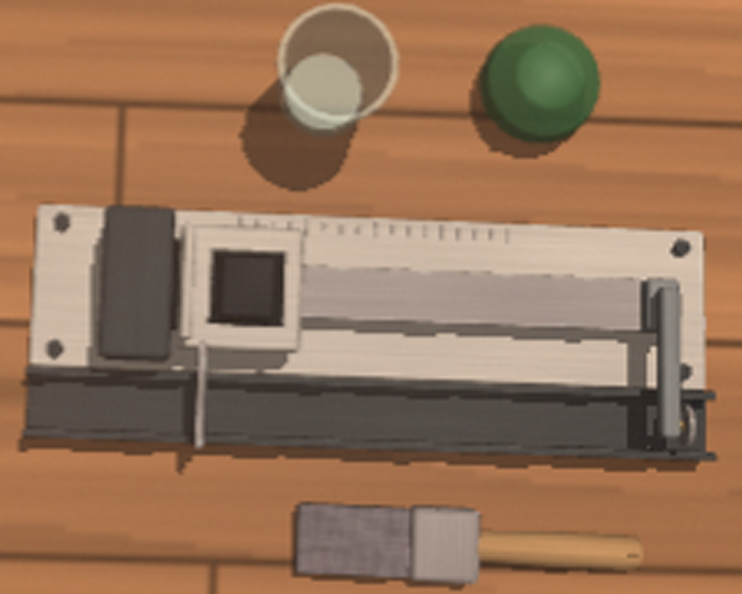

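View pics/s6c.png

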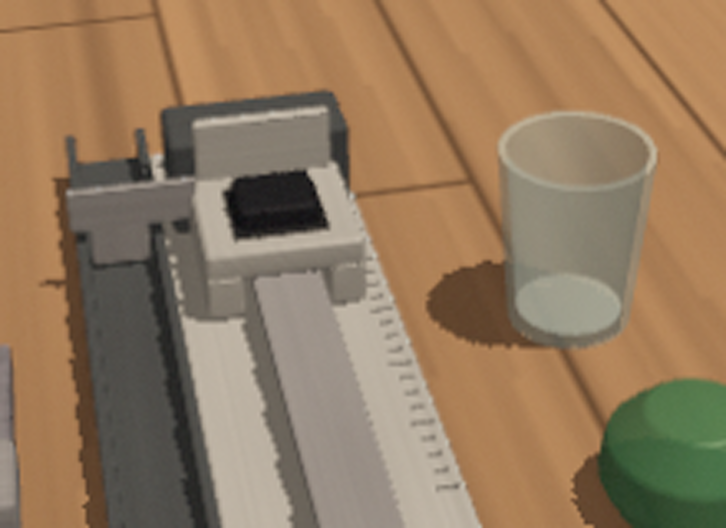

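```bash
python3 - <<'E'
from h import *
i=camera_info("top")
f=lambda u,v,z:px2w(i,(245+(u+.5)/3.3-.5,150+(v+.5)/3.3-.5),z)
bt=np.array([f(*a,.056) for a in((213,250),(284,250),(284,325),(213,323))]);print("button",bt.mean(0))
print("trailing edge",f(302,290,.045)[1]," plate L edge",f(183,285,.06)[1], "stop face",f(175,285,.06)[1],"far",f(104,285,.06)[1])
for n,(u,v) in(("top0",(391,240)),("top6",(int(245+248/3.3),int(150+287/3.3)))):
    D=np.load(f"pics/{n}.npy"); 
    def h(u,v,r):
        z=[];n_=0
        for uu in range(u-r,u+r+1):
            for vv in range(v-r,v+r+1):
                p0=px2w(i,(uu,vv),0.);o=np.array(i["origin"]);fw=-rot(i["orientation"])[:,2]
                d=(p0-o)/((p0-o)@fw); z.append((o+d*D[vv,uu])[2])
        return np.median(z),np.std(z)/len(z)**.5
    print(n,"button z",h(u,v,5),"bench z",h(330,350,5))
a,b=[cv2.imread(f"pics/{n}.png").astype(int) for n in("top0","top6")]
df=np.abs(a-b).max(2)
for nm,(x0,x1,y0,y1) in dict(tumb=(315,372,145,212),paper=(385,435,152,200),brush=(328,445,298,332)).items():print(nm,(df[y0:y1,x0:x1]>25).sum())
s=cv2.imread("pics/s6.png")[180:260,230:340];cv2.imwrite("pics/s6d.png",cv2.resize(s,None,fx=7,fy=7,interpolation=cv2.INTER_CUBIC))
E
```

```text
button [ 0.5360758 -0.0206479  0.056    ]
trailing edge -0.051487925609035326  plate L edge 0.015874304182012376 stop face 0.020295678941639587 far 0.05945056222097455
top0 button z (np.float64(0.05594907145556871), np.float64(0.009488036458945186)) bench z (np.float64(-0.0001022512563692013), np.float64(0.00015513353599560663))
top6 button z (np.float64(0.05599548171425173), np.float64(0.00673732766292118)) bench z (np.float64(-8.89127948754398e-05), np.float64(0.00013996963581581242))
tumb 0
paper 0
brush 0
```

View pics/s6d.png

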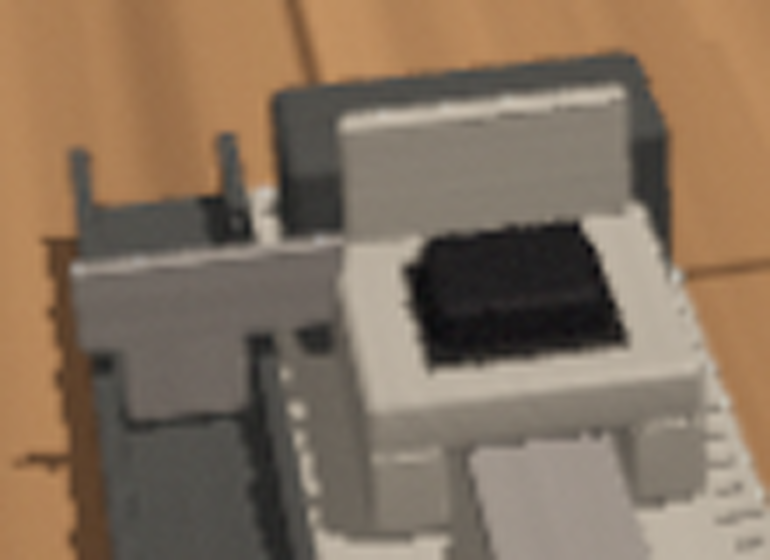

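```bash
python3 -c "
from bench import job;print(job.hand_in())"
```

```text
the job is handed in; nothing more can be done
None
```

I set the gauge to its longest cut and handed it in; the robot's clock read about 9.5 s at the final check. I pressed the button fully down (about 17–20 N). Holding it down, I slid the carriage about 136 mm to the end stop, let the button up at home and drew the arm clear.

**Last checks:**
- **Home:** with the button still held down, the push against the stop rose to 23 N, far above the 2–3 N drag. The last pictures put the carriage nose about 6 mm from the block's face. I took that gap to be the rubber buffer, but could not see it directly.
- **Button:** the median depth reading puts its top at 56 mm, which is fully up, though the individual depth readings were scattered.
- **Bystanders:** the top view shows no change around the paperweight, the tumbler or the brush.
- **Arm:** it stood clear of everything, with wrist force near zero.

None of the checks failed or disagreed.

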